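# Sort the kiln load on the glazing table

### The job

Sort what came out of the kiln: stand both glazed cups upright on the wooden ware board and both cream kiln posts upright in the green tray, and push the cracked brown vase through the sprung flap of the blue scrap bin, so that it drops inside and the flap closes behind it. Never let a cup tip over on the way, and leave everything released and at rest.

Things in the scene. Friction and masses are not known exactly. Their poses are not given: they have to be found in the camera images.
- cup_blue_mid (a point): Blue glazed stoneware cup without a handle, open at the top, standing upright: 54 mm across at the rim (foot 48 mm), 65 mm tall, wall 4 mm, about 0.16 kg. The point is on its axis half-way up, 32.5 mm above its underside; its z axis points up out of the mouth. May be held by the outside or by the rim.
- cup_ochre_mid (a point): Ochre-yellow glazed stoneware cup without a handle, open at the top, standing upright: 54 mm across at the rim (foot 48 mm), 65 mm tall, wall 4 mm, about 0.16 kg. The point is on its axis half-way up, 32.5 mm above its underside; its z axis points up out of the mouth. May be held by the outside or by the rim.
- post_a_mid (a point): A cream-coloured round kiln post (fired refractory prop) with a dark bore mark on its top, standing on end: 34 mm in diameter, 70 mm tall, about 0.1 kg. The point is its centre, 35 mm above its underside; its z axis runs along its length. The two posts are alike.
- post_b_mid (a point): A cream-coloured round kiln post (fired refractory prop) with a dark bore mark on its top, standing on end: 34 mm in diameter, 70 mm tall, about 0.1 kg. The point is its centre, 35 mm above its underside; its z axis runs along its length. The two posts are alike.
- vase_mid (a point): Reject: small dark-brown bud vase with pale cracks and a pale chip at its rim, standing upright: 80 mm tall, round, 42 mm in diameter from 10 to 53 mm above its underside, 26 mm at the neck (66 mm up), 32 mm at the rim, closed on top (nothing fits inside), about 0.22 kg. The point is on its axis half-way up, 40 mm above its underside; z points up.
- ware_board: Flat brown wooden ware board for the cups, fixed: 130 mm (its x) by 250 mm (its y), 16 mm thick, no rim. Origin at the centre of its underside, on the table; its top is 16 mm above the origin. A cup's whole foot must be on it; both fit side by side along y.
- post_tray: Shallow green plastic tray for the kiln posts, fixed: 150 mm (its x) by 220 mm (its y) outside, rim 20 mm above the table, walls and floor 5 mm thick, open at the top. Origin at the centre of its underside, on the table; the inner floor is 5 mm above it. Both posts fit side by side along y.
- scrap_mouth (a point): Mouth of the blue scrap bin with the red top, fixed: bin 130 x 130 mm outside, 190 mm tall, walls 6 mm. The point is the centre of the mouth, level with the top of the red collar, 190 mm above the table; axes are the bin's (z up). The mouth is 76 mm (x) by 80 mm (y), closed by the metal flap 3 mm below the collar's top. Inside, the bin is 118 x 118 mm and 178 mm deep under the flap; whatever falls in may lie as it likes.
- scrap_flap (a joint): Sprung metal flap that closes the mouth: 0 rad = shut (level), grows as it swings down into the bin to 1.35 rad at most; hinged along the mouth's +x edge, so its -x edge goes down. A light spring shuts it: the vase's own weight, set on it and let go, is enough to open it, and a push with the vase opens it easily (under 2 N).
Things that resemble listed ones, but are neither listed nor needed, are in the scene too. Leave any turquoise look-alike of the part that bears post_b_mid alone.

How it is judged:
At the end, for the whole second after the job is handed in: Both cups upright (0.15 rad), feet wholly on the board (axis within 43 mm in x, 103 mm in y of its centre); both posts upright (0.15 rad) on the tray floor; vase inside the bin, its centre over 45 mm below the mouth, flap shut (under 0.1 rad); all at rest (x of cup_blue_mid in the frame of ware_board between -0.043 and 0.043 m and y of cup_blue_mid in the frame of ware_board between -0.103 and 0.103 m and z of cup_blue_mid in the frame of ware_board between 0.04 and 0.057 m and angle between each of cup_blue_mid, cup_ochre_mid, post_a_mid, post_b_mid's own z axis and vertical below 0.15 rad and linear speed of each of cup_blue, cup_ochre, post_a, post_b, vase below 0.02 m/s and angular speed of each of cup_blue, cup_ochre, post_a, post_b, vase below 0.3 rad/s and x of cup_ochre_mid in the frame of ware_board between -0.043 and 0.043 m and y of cup_ochre_mid in the frame of ware_board between -0.103 and 0.103 m and z of cup_ochre_mid in the frame of ware_board between 0.04 and 0.057 m and x of post_a_mid in the frame of post_tray between -0.058 and 0.058 m and y of post_a_mid in the frame of post_tray between -0.093 and 0.093 m and z of post_a_mid in the frame of post_tray between 0.03 and 0.05 m and x of post_b_mid in the frame of post_tray between -0.058 and 0.058 m and y of post_b_mid in the frame of post_tray between -0.093 and 0.093 m and z of post_b_mid in the frame of post_tray between 0.03 and 0.05 m and x of vase_mid in the frame of scrap_mouth between -0.06 and 0.06 m and y of vase_mid in the frame of scrap_mouth between -0.06 and 0.06 m and z of vase_mid in the frame of scrap_mouth between -0.19 and -0.045 m and value of joint scrap_flap below 0.1 rad); the robot touches nothing.
It fails at once if a cup is tipped over (more than 0.8 rad) (angle between any of cup_blue_mid, cup_ochre_mid's own z axis and vertical above 0.8 rad).
It also fails if it takes over 141 s, if anything falls off the work surface, if the arm or the gripper's body presses on something with over 40 N, if the wrist force passes 120 N, or if a joint passes its speed limit or range.

### The arm

A 6-joint arm with a two-finger parallel gripper is mounted at the origin on the work surface. World frame = base frame: x ahead of the robot, y to its left, z up, the work surface at z = 0. Lengths are in m, angles in rad, forces in N, time in s.
With the tool pointing down it reaches from about 0.275 to 0.75 m from the base axis. Payload 10.2 kg.
Tool frame: the origin (TCP) lies on the front face of the gripper's body, between the roots of the fingers; the fingertips stand ctrl.tcp_to_tips ahead of it and the grasp point (between the pads) lies 54 mm ahead of it (ctrl.tcp_to_tips is the distance from the TCP to the fingertips, in m); z points along the fingers, y is the line along which they close (so a half turn about z gives the same grasp; the last joint's range is limited). The gripper opens to 85 mm and grips with 20 to 120 N. Pads are 22 mm wide; open, the fingers measure 114 mm over their backs; the gripper's body (76 mm by 85 mm) begins 54 mm behind the grasp point. The pads swing forward as they close: fully open they stand 13 mm farther back than shut.
Start: joints at [-1.489, 0.313, 1.498, -0, 1.331, -0.223], TCP at [0.158, -0.501, 0.304] pointing down, gripper open.
Joint ranges: [-2.94, 2.94], [-0.97, 2.17], [0.19, 2.56], [-1.23, 4.37], [0.02, 3.11], [-2.88, 2.88]. Speed limits (rad/s): [2.39, 2.39, 3.01, 3.14, 3.14, 3.14].

### API

Orientations are given as [roll, pitch, yaw] about the fixed x, y, z axes, in that order (R = Rz(yaw) Ry(pitch) Rx(roll)).
In Python, from plant import ctrl gives the robot as it stands.
- The arm moves only by the shell command python3 -m handwheel 'ROWS' [FORCE]. ROWS is JSON, a list of rows, each a list of 7 numbers: the shift along the tool's x, y, z in mm, then the turn, a rotation vector about the tool's x, y, z in degrees, then the finger opening in mm, from 0 to 85.4. A call has exactly 10 rows; each row is the pose to reach, as a shift and turn from the pose commanded when the call began, along the tool's axes at that moment; what a row does not reach only later rows make up. A row lasts 1/8 s, in which the tool goes at most 62.5 mm and 10.7 degrees, less where a joint would pass 70% of its speed; a pose out of reach is approached as far as the arm can. A call with a gripper value outside its range is refused whole. The fingers move at their own pace and stop on an object; FORCE is the grip in N (left out, the last holds). Time passes only in rows, so rows that repeat a pose let the fingers close, or fill a call up. It gives the time, the measured TCP pose, the force, the opening and the grip force at its end, in the units of the state.
- ctrl.get_state(): the state, without advancing time (a new reading comes with each control period).
- ctrl.read_camera(name): name is "scene" or "top" or "wrist"; returns a dict with "image" (480x640x3 uint8, blue, green, red), "K" (3x3 intrinsics, pixels), "dist" ([k1, k2, p1, p2, k3] as OpenCV has them; the pictures are not rectified), "R" (3x3) and "t" (3): a world point X has camera coordinates R X + t. Camera axes: x right, y down, z forward; pixel columns grow to the right and rows downward; lengths in m; the calibration is good to about 2 mm. A picture is of the moment at which its call begins. There is no depth.
- ctrl.finish_job(): hands the job in; it is judged then, once.
The state is a dict: "time": time; "joints": joint angles; "joint_velocities": joint speeds; "tau": joint torques, N m; "tool_pos": TCP position; "orientation": TCP orientation; "ft_force": force on the tool from outside, world axes, zero at the start; "wrist_torque": the same for the moment, N m; "grip_width": opening from 0.0 (shut) to 1.0 (fully open); "gripper_force": force on a finger pad.
Only numpy, scipy, OpenCV 4.12 (cv2) and the standard library are available. Lean on these libraries where they do the work, as an engineer would, in place of code of your own. Each camera call takes 0.05 s, during which the arm holds its last target. There are 200 camera calls.

## Working session

There is one attempt and no reset: what is moved stays moved. The work goes in short steps, Python scripts to look and compute and a shell command to move; the robot and the scene stay as the last step left them, time stands still between calls to the robot, and variables do not carry over. Pictures are saved under pics/ and viewed, at most 14 in all, crops included, and the job is handed in when it is done.

```bash
ls; mkdir -p pics; python3 - <<'E'
from plant import ctrl
import cv2
print(ctrl.tcp_to_tips, ctrl.get_state())
for n in ["top","scene"]:
    c=ctrl.read_camera(n); cv2.imwrite(f"pics/{n}0.png",c["image"]); print(n,c["K"],c["dist"],c["R"],c["t"])
E
```

```text
pics
0.0726 {'time': 0.0, 'joints': array([-1.48938945e+00,  3.13487825e-01,  1.49845514e+00,  3.21718356e-05,
        1.33100523e+00, -2.23415039e-01]), 'joint_velocities': array([ 8.81618374e-05,  5.17296165e-04, -1.19369019e-03,  1.04948580e-04,
       -1.40737428e-03,  1.22732496e-03]), 'tau': array([-1.95575580e-03, -4.12264824e+01, -2.59744388e+01, -2.78787584e-04,
        4.16622934e-03,  2.35068353e-05]), 'tool_pos': array([ 0.15753728, -0.5006315 ,  0.30330886]), 'orientation': array([-3.14027772e+00, -3.30799358e-04,  3.04814041e-01]), 'ft_force': array([ 0.29439638,  0.3315279 , -0.39404271]), 'wrist_torque': array([0.03325043, 0.02031531, 0.01023819]), 'gripper_force': 0.0, 'grip_width': 0.9992023624015608}
top [[496.60379791   0.         321.31823551]
 [  0.         496.60379791 238.73022742]
 [  0.           0.           1.        ]] [0.03130964 0.         0.         0.         0.        ] [[-0.02281775 -0.99972356  0.00566976]
 [-0.98930447  0.02176196 -0.14423271]
 [ 0.14406945 -0.00890018 -0.98952755]] [0.01384812 0.5083695  1.00899985]
scene [[617.54741702   0.         316.46512704]
 [  0.         617.54741702 230.73819735]
 [  0.           0.           1.        ]] [-0.03634133  0.          0.          0.          0.        ] [[-0.61225894  0.79051383  0.01506237]
 [ 0.62249195  0.49369547 -0.60726317]
 [-0.48748616 -0.3624261  -0.79435796]] [ 0.26747655 -0.2171265   1.82223464]
```

View pics/top0.png

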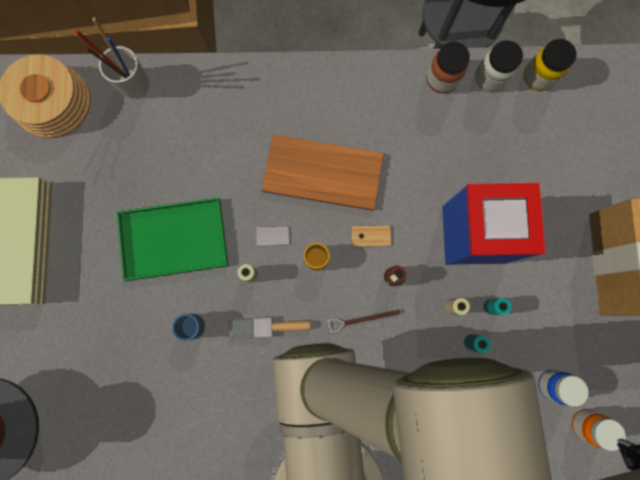

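View pics/scene0.png

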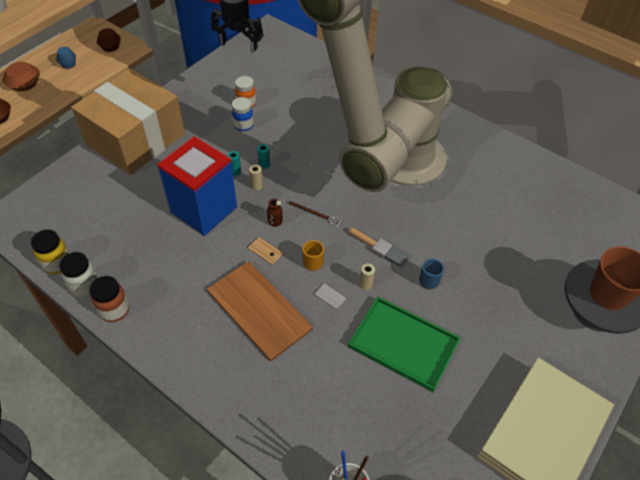

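The top view shows the blue cup at (187,327), posts at (247,272) and (460,306), ochre cup at (317,256) and vase at (395,275). The board is at (323,172), the tray at (173,240) and the bin flap at (506,220). The turquoise look-alikes at (499,306) and (481,343) are to be left alone.

```bash
cat > h.py <<'E'
import cv2, numpy as np
from plant import ctrl
def ray(c,uv,z):
    p=cv2.undistortPoints(np.array([[uv]],float),c["K"],np.array(c["dist"]))[0,0]
    R=np.array(c["R"]);C=-R.T@np.array(c["t"]);d=R.T@np.array([p[0],p[1],1])
    return (C+d*(z-C[2])/d[2])
def hullc(mask,roi):
    x,y,w,h=roi; m=np.zeros_like(mask); m[y:y+h,x:x+w]=mask[y:y+h,x:x+w]
    m=cv2.morphologyEx(m,cv2.MORPH_OPEN,np.ones((2,2),np.uint8))
    cs,_=cv2.findContours(m,cv2.RETR_EXTERNAL,cv2.CHAIN_APPROX_NONE)
    k=cv2.convexHull(max(cs,key=cv2.contourArea)); M=cv2.moments(k)
    return (M["m10"]/M["m00"],M["m01"]/M["m00"]),k
E
python3 - <<'E'
from h import *
c=ctrl.read_camera("top"); im=c["image"]; hsv=cv2.cvtColor(im,cv2.COLOR_BGR2HSV)
r=lambda a,b:cv2.inRange(hsv,np.array(a),np.array(b))
items={"blue":(r((95,80,20),(125,255,255)),(160,300,60,60),.0325),
"ochre":(r((12,140,40),(30,255,255)),(295,232,48,48),.0325),
"postA":(r((20,30,110),(45,160,255)),(230,256,36,34),.035),
"postB":(r((15,30,110),(45,160,255)),(440,290,36,34),.035),
"teal1":(r((80,100,40),(95,255,255)),(484,290,34,34),.035),
"teal2":(r((80,100,40),(95,255,255)),(464,328,34,34),.035),
"vase":(r((0,60,15),(14,255,140)),(378,258,36,36),.04),
"board":(r((5,90,60),(18,255,255)),(255,130,135,84),.016),
"tray":(r((50,100,40),(75,255,255)),(105,190,130,95),.02),
"flap":(r((90,0,140),(140,60,255)),(470,185,70,70),.187),
"red":(r((0,180,100),(6,255,255)),(460,175,90,90),.19)}
for n,(m,roi,z) in items.items():
    uv,k=hullc(m,roi); b=cv2.boundingRect(k)
    P=np.array([ray(c,tuple(map(float,q[0])),z)[:2] for q in k],np.float32)*1000
    print(n,np.round(uv,1),b,np.round(ray(c,uv,z)[:2]*1000,1),"rect",np.round(np.array(sum([list(v) if isinstance(v,tuple) else [v] for v in cv2.minAreaRect(P)],[])),0))
E
```

```text
blue [187.1 327.9] (174, 315, 27, 27) [330.5 281.9] rect [330. 282.  53.  53.   1.]
ochre [317.3 256.8] (305, 244, 26, 27) [471.   11.7] rect [471.  11.  53.  55.  89.]
postA [246.2 272.9] (238, 265, 17, 17) [440.4 160.8] rect [440. 161.  34.  33.  89.]
postB [458.1 307.3] (445, 298, 26, 19) [ 359.6 -276.8] rect [ 360. -276.   52.   37.   89.]
teal1 [499.2 307.2] (486, 299, 27, 17) [ 358.1 -361.2] rect [ 358. -361.   54.   33.   89.]
teal2 [479.  344.4] (466, 337, 26, 17) [ 283.8 -314.3] rect [ 283. -313.   51.   32.   89.]
vase [396.  276.3] (385, 267, 23, 20) [ 425.8 -150.7] rect [ 426. -151.   46.   39.   89.]
board [323.5 173. ] (263, 136, 122, 75) [657.   -5.9] rect [658.  -6. 250. 132.  79.]
tray [172.2 239.7] (118, 199, 111, 83) [516.  319.9] rect [517. 319. 150. 220.   7.]Traceback (most recent call last):
  File "<stdin>", line 16, in <module>
  File "h.py", line 11, in hullc
    k=cv2.convexHull(max(cs,key=cv2.contourArea)); M=cv2.moments(k)
                     ~~~^^^^^^^^^^^^^^^^^^^^^^^^
ValueError: max() iterable argument is empty
```

```bash
python3 -m handwheel '[[0,0,0,0,0,9,85],[0,0,0,0,0,17.5,85],[0,0,0,0,0,17.5,85],[0,0,0,0,0,17.5,85],[0,0,0,0,0,17.5,85],[0,0,0,0,0,17.5,85],[0,0,0,0,0,17.5,85],[0,0,0,0,0,17.5,85],[0,0,0,0,0,17.5,85],[0,0,0,0,0,17.5,85]]' 40
```

```text
time: 1.4
tool_pos: [0.1576, -0.5008, 0.3039]
orientation: [3.142, -0.0, -0.001]
ft_force: [-0.3, 0.7, -0.9]
grip_width: 0.998
gripper_force: 0.0
```

```bash
python3 - <<'E'
from h import *
c=ctrl.read_camera("top"); 
for uv in [(506.,219.5),(483.,198.),(529.,241.)]: print(np.round(ray(c,uv,.188)*1000))
for uv in [(467.,183.),(541.,183.),(545.,255.)]: print(np.round(ray(c,uv,.19)*1000))
E
python3 -m handwheel '[[34,-37,10,0,0,0,60],[68,-75,20,0,0,0,60],[101,-112,40,0,0,0,60],[135,-150,60,0,0,0,60],[169,-187,80,0,0,0,60],[202,-224,100,0,0,0,60],[202,-224,110,0,0,0,60],[202,-224,150,0,0,0,60],[202,-224,180,0,0,0,60],[202,-224,205,0,0,0,60]]'
```

```text
[ 514. -330.  188.]
[ 555. -292.  188.]
[ 474. -368.  188.]
[ 583. -264.  190.]
[ 580. -398.  190.]
[ 448. -393.  190.]
time: 2.7
tool_pos: [0.3592, -0.2777, 0.098]
orientation: [3.141, 0.0, -0.001]
ft_force: [-0.1, -0.3, 0.5]
grip_width: 0.701
gripper_force: 0.0
```

```bash
python3 -m handwheel '[[0,0,0,0,0,0,60],[0,0,0,0,0,0,60],[0,0,0,0,0,0,20],[0,0,0,0,0,0,20],[0,0,0,0,0,0,20],[0,0,0,0,0,0,20],[0,0,0,0,0,0,20],[0,0,0,0,0,0,20],[0,0,0,0,0,0,20],[0,0,0,0,0,0,20]]' 40
```

```text
time: 3.95
tool_pos: [0.3599, -0.2772, 0.0999]
orientation: [3.14, -0.001, -0.0]
ft_force: [-1.2, 0.8, 5.8]
grip_width: 0.389
gripper_force: 39.3
```

```bash
python3 -m handwheel '[[0,0,-40,0,0,0,20],[0,0,-90,0,0,0,20],[8,-30,-120,0,0,0,20],[24,-83,-120,0,0,0,20],[40,-138,-120,0,0,0,20],[56,-193,-120,0,0,0,20],[72,-248,-120,0,0,0,20],[88,-303,-120,0,0,0,20],[104,-358,-120,0,0,0,20],[120,-413,-120,0,0,0,20]]' && python3 -m handwheel '[[16,-55,0,0,0,0,20],[30,-100,0,0,0,0,20],[41,-139,0,0,0,0,20],[41,-139,30,0,0,0,20],[41,-139,70,0,0,0,20],[41,-139,100,0,0,0,20],[41,-139,112,0,0,0,20],[41,-139,112,0,0,0,20],[41,-139,112,0,0,0,20],[41,-139,112,0,0,0,20]]'
```

```text
time: 5.2
tool_pos: [0.4802, 0.138, 0.2195]
orientation: [3.142, -0.001, -0.0]
ft_force: [1.5, -0.2, -1.0]
grip_width: 0.39
gripper_force: 40.1
time: 6.45
tool_pos: [0.5214, 0.2751, 0.1079]
orientation: [-3.141, -0.002, -0.001]
ft_force: [0.1, 0.5, -0.7]
grip_width: 0.387
gripper_force: 40.4
```

```bash
python3 -m handwheel '[[0,0,2,0,0,0,20],[0,0,2,0,0,0,20],[0,0,2,0,0,0,28],[0,0,2,0,0,0,40],[0,0,2,0,0,0,60],[0,0,2,0,0,0,60],[0,0,-30,0,0,0,60],[0,0,-70,0,0,0,60],[-30,42,-95,0,0,0,60],[-60,84,-95,0,0,0,60]]'
python3 -m handwheel '[[-21,30,0,0,0,0,60],[-21,30,30,0,0,0,60],[-21,30,70,0,0,0,60],[-21,30,104,0,0,0,60],[-21,30,104,0,0,0,60],[-21,30,104,0,0,0,20],[-21,30,104,0,0,0,20],[-21,30,104,0,0,0,20],[-21,30,104,0,0,0,20],[-21,30,104,0,0,0,20]]' 40
```

```text
time: 7.7
tool_pos: [0.4607, 0.1903, 0.2036]
orientation: [-3.141, -0.004, 0.0]
ft_force: [0.9, -0.7, -0.8]
grip_width: 0.701
gripper_force: 0.0
time: 8.95
tool_pos: [0.4407, 0.1611, 0.0995]
orientation: [-3.141, -0.003, -0.001]
ft_force: [-1.4, 0.5, 7.7]
grip_width: 0.385
gripper_force: 39.4
```

```bash
python3 - <<'E'
from h import *
cv2.imwrite("pics/top1.png",ctrl.read_camera("top")["image"]); 
E
```

```text
(no output)
```

View pics/top1.png

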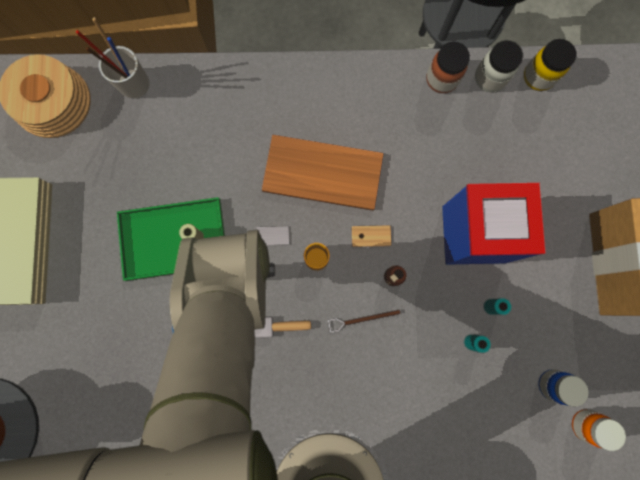

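Post B stands in the tray at (188,232), and the arm is now over post A.

```bash
python3 -m handwheel '[[0,0,-45,0,0,0,20],[0,0,-95,0,0,0,20],[10,-30,-120,0,0,0,20],[28,-80,-120,0,0,0,20],[46,-130,-120,0,0,0,20],[60,-175,-120,0,0,0,20],[70,-204,-115,0,0,0,20],[70,-204,-85,0,0,0,20],[70,-204,-45,0,0,0,20],[70,-204,-15,0,0,0,20]]' && python3 -m handwheel '[[0,0,8,0,0,0,20],[0,0,8,0,0,0,20],[0,0,9,0,0,0,20],[0,0,9,0,0,0,28],[0,0,9,0,0,0,40],[0,0,9,0,0,0,60],[0,0,9,0,0,0,60],[0,0,-30,0,0,0,60],[0,0,-80,0,0,0,60],[0,0,-100,0,0,0,85]]'
```

```text
time: 10.25
tool_pos: [0.5097, 0.365, 0.112]
orientation: [3.141, 0.0, -0.0]
ft_force: [0.1, -0.2, -0.7]
grip_width: 0.385
gripper_force: 40.2
time: 11.5
tool_pos: [0.5106, 0.3653, 0.2161]
orientation: [-3.14, -0.004, -0.001]
ft_force: [-0.6, -0.6, -1.0]
grip_width: 0.891
gripper_force: 0.0
```

```bash
python3 -m handwheel '[[-50,23,0,0,0,0,85],[-100,46,0,0,0,0,85],[-150,69,0,0,0,0,85],[-180,83,0,0,0,0,85],[-180,83,30,0,0,0,85],[-180,83,75,0,0,0,85],[-180,83,110,0,0,0,85],[-180,83,121,0,0,0,85],[-180,83,121,0,0,0,85],[-180,83,121,0,0,0,85]]' && python3 -m handwheel '[[0,0,0,0,0,0,60],[0,0,0,0,0,0,45],[0,0,0,0,0,0,40],[0,0,0,0,0,0,40],[0,0,0,0,0,0,40],[0,0,0,0,0,0,40],[0,0,0,0,0,0,40],[0,0,0,0,0,0,40],[0,0,0,0,0,0,40],[0,0,-3,0,0,0,40]]' 40
```

```text
time: 12.75
tool_pos: [0.3306, 0.2824, 0.0931]
orientation: [-3.141, -0.002, -0.001]
ft_force: [-0.1, -0.5, -0.5]
grip_width: 0.994
gripper_force: 0.0
time: 14.0
tool_pos: [0.33, 0.2821, 0.0951]
orientation: [-3.142, -0.0, -0.001]
ft_force: [-0.0, 0.3, -1.5]
grip_width: 0.619
gripper_force: 42.1
```

```bash
python3 -m handwheel '[[0,0,-40,0,0,0,40],[0,0,-90,0,0,0,40],[30,21,-110,0,0,0,40],[77,54,-110,0,0,0,40],[124,88,-110,0,0,0,40],[171,121,-110,0,0,0,40],[218,154,-110,0,0,0,40],[265,188,-110,0,0,0,40],[305,216,-110,0,0,0,40],[332,235,-110,0,0,0,40]]' && python3 -m handwheel '[[0,0,20,0,0,0,40],[0,0,50,0,0,0,40],[0,0,80,0,0,0,40],[0,0,93,0,0,0,40],[0,0,93,0,0,0,40],[0,0,95,0,0,0,40],[0,0,95,0,0,0,40],[0,0,95,0,0,0,40],[0,0,95,0,0,0,40],[0,0,95,0,0,0,40]]'
```

```text
time: 15.25
tool_pos: [0.663, 0.0453, 0.2043]
orientation: [-3.142, 0.001, -0.002]
ft_force: [0.1, 0.8, -1.4]
grip_width: 0.625
gripper_force: 43.1
time: 16.5
tool_pos: [0.6619, 0.0469, 0.11]
orientation: [3.142, -0.0, -0.001]
ft_force: [-0.6, -0.6, -1.8]
grip_width: 0.624
gripper_force: 43.1
```

```bash
python3 - <<'E'
from h import *
a=[ctrl.read_camera(n)["image"] for n in ("top","scene")]
cv2.imwrite("pics/c2.png",np.hstack([a[0][100:400,60:460],a[1][130:430,150:550]]))
E
```

```text
(no output)
```

View pics/c2.png

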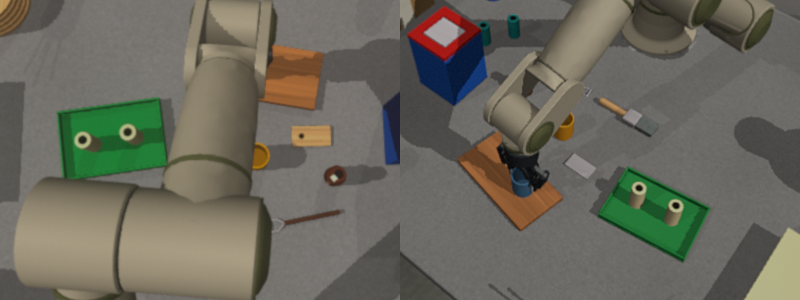

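Both posts stand in the tray, and the blue cup is over the board, about 1–2 mm above it. I'll release it and fetch the ochre cup.

```bash
python3 -m handwheel '[[0,0,2,0,0,0,40],[0,0,2,0,0,0,40],[0,0,2,0,0,0,60],[0,0,2,0,0,0,75],[0,0,2,0,0,0,80],[0,0,2,0,0,0,80],[0,0,-30,0,0,0,80],[0,0,-70,0,0,0,80],[0,0,-90,0,0,0,85],[-40,7,-90,0,0,0,85]]' && python3 -m handwheel '[[-50,10,0,0,0,0,85],[-100,19,0,0,0,0,85],[-151,28,0,0,0,0,85],[-151,28,30,0,0,0,85],[-151,28,75,0,0,0,85],[-151,28,100,0,0,0,85],[-151,28,108,0,0,0,85],[-151,28,108,0,0,0,85],[-151,28,108,0,0,0,85],[-151,28,108,0,0,0,85]]' && python3 -m handwheel '[[0,0,0,0,0,0,60],[0,0,0,0,0,0,45],[0,0,0,0,0,0,40],[0,0,0,0,0,0,40],[0,0,0,0,0,0,40],[0,0,0,0,0,0,40],[0,0,0,0,0,0,40],[0,0,0,0,0,0,40],[0,0,0,0,0,0,40],[0,0,-3,0,0,0,40]]' 40
```

```text
time: 17.85
tool_pos: [0.623, 0.0398, 0.2015]
orientation: [3.141, -0.005, -0.0]
ft_force: [0.5, -0.5, 0.0]
grip_width: 0.996
gripper_force: 0.0
time: 19.1
tool_pos: [0.4712, 0.012, 0.0927]
orientation: [3.141, -0.001, -0.001]
ft_force: [0.4, -0.6, -0.5]
grip_width: 1.002
gripper_force: 0.0
time: 20.35
tool_pos: [0.4707, 0.012, 0.0949]
orientation: [-3.141, 0.0, -0.001]
ft_force: [0.3, -0.2, -2.5]
grip_width: 0.625
gripper_force: 42.2
```

```bash
python3 -m handwheel '[[0,0,-40,0,0,0,40],[0,0,-90,0,0,0,40],[20,8,-110,0,0,0,40],[60,25,-110,0,0,0,40],[105,44,-110,0,0,0,40],[145,61,-110,0,0,0,40],[172,72,-110,0,0,0,40],[172,72,-90,0,0,0,40],[172,72,-60,0,0,0,40],[172,72,-30,0,0,0,40]]' && python3 -m handwheel '[[0,0,13,0,0,0,40],[0,0,15,0,0,0,40],[0,0,17,0,0,0,40],[0,0,17,0,0,0,40],[0,0,17,0,0,0,60],[0,0,17,0,0,0,75],[0,0,17,0,0,0,80],[0,0,17,0,0,0,80],[0,0,-20,0,0,0,80],[0,0,-70,0,0,0,80]]'
```

```text
time: 21.6
tool_pos: [0.6426, -0.0601, 0.1236]
orientation: [-3.141, 0.001, -0.001]
ft_force: [-0.4, 0.0, -1.3]
grip_width: 0.625
gripper_force: 43.2
time: 22.85
tool_pos: [0.6424, -0.06, 0.1949]
orientation: [-3.141, 0.003, -0.001]
ft_force: [-0.3, -1.3, 0.3]
grip_width: 0.937
gripper_force: 0.0
```

```bash
python3 -m handwheel '[[-52,22,0,0,0,0,70],[-104,44,0,0,0,0,70],[-156,66,0,0,0,0,70],[-200,84,0,0,0,0,70],[-217,91,0,0,0,0,70],[-217,91,30,0,0,0,70],[-217,91,60,0,0,0,70],[-217,91,85,0,0,0,70],[-217,91,90,0,0,0,70],[-217,91,90,0,0,0,70]]' && python3 -m handwheel '[[0,0,0,0,0,0,60],[0,0,0,0,0,0,45],[0,0,0,0,0,0,30],[0,0,0,0,0,0,30],[0,0,0,0,0,0,30],[0,0,0,0,0,0,30],[0,0,0,0,0,0,30],[0,0,0,0,0,0,30],[0,0,0,0,0,0,30],[0,0,-20,0,0,0,30]]' 50
python3 - <<'E'
from h import *
c=ctrl.read_camera("top");s=ctrl.read_camera("scene")["image"]
cv2.imwrite("pics/c3.png",np.hstack([c["image"][110:410,100:500],s[130:430,150:550]]))
E
```

```text
time: 24.1
tool_pos: [0.426, -0.1511, 0.1054]
orientation: [3.141, -0.0, -0.001]
ft_force: [-0.4, -0.4, -0.1]
grip_width: 0.82
gripper_force: 0.0
time: 25.35
tool_pos: [0.4253, -0.1507, 0.1246]
orientation: [-3.14, 0.002, -0.001]
ft_force: [-1.0, -0.4, -1.5]
grip_width: 0.465
gripper_force: 51.5
```

View pics/c3.png

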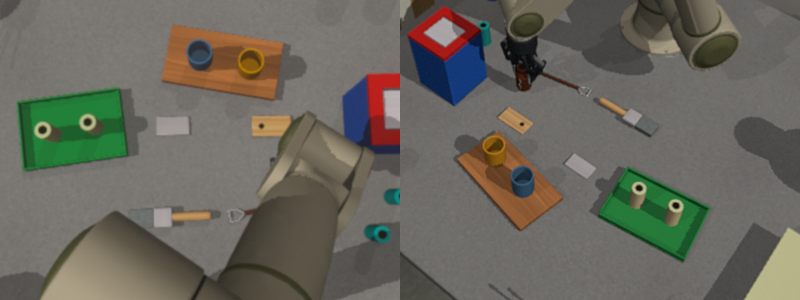

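Cups are standing on the board and the vase is in the gripper. I'll carry it to hover above the mouth.

```bash
python3 -m handwheel '[[0,0,-50,0,0,0,30],[0,0,-105,0,0,0,30],[0,0,-160,0,0,0,30],[0,0,-200,0,0,0,30],[20,45,-200,0,0,0,30],[40,90,-200,0,0,0,30],[62,135,-200,0,0,0,30],[82,179,-200,0,0,0,30],[82,179,-200,0,0,0,30],[82,179,-200,0,0,0,30]]'
python3 - <<'E'
from h import *
c=ctrl.read_camera("top");s=ctrl.read_camera("scene")["image"]
cv2.imwrite("pics/c4.png",np.hstack([c["image"][110:410,300:640],cv2.resize(s[80:240,120:320],None,fx=2,fy=2)[:300]]))
E
```

```text
time: 26.7
tool_pos: [0.5075, -0.3297, 0.324]
orientation: [-3.14, 0.001, -0.001]
ft_force: [-0.1, -0.0, -1.9]
grip_width: 0.471
gripper_force: 52.0
```

View pics/c4.png

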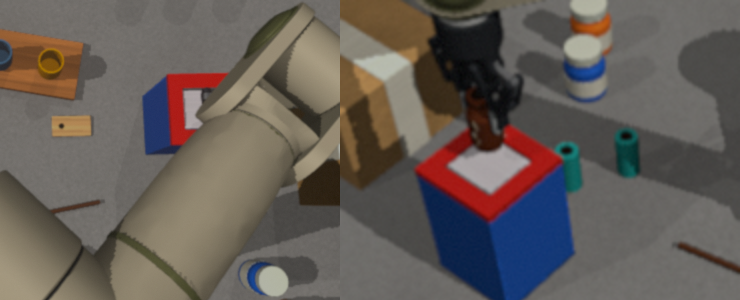

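The vase hovers over the flap in line with its centre, so I'll push it in gently.

```bash
python3 -m handwheel '[[0,0,10,0,0,0,30],[0,0,20,0,0,0,30],[0,0,27,0,0,0,30],[0,0,34,0,0,0,30],[0,0,41,0,0,0,30],[0,0,48,0,0,0,30],[0,0,54,0,0,0,30],[0,0,58,0,0,0,30],[0,0,58,0,0,0,30],[0,0,58,0,0,0,30]]'
```

```text
time: 28.05
tool_pos: [0.5076, -0.3301, 0.2671]
orientation: [3.141, -0.0, -0.001]
ft_force: [-0.8, 0.5, -2.2]
grip_width: 0.473
gripper_force: 52.0
```

```bash
python3 -m handwheel '[[0,0,0,0,0,0,60],[0,0,0,0,0,0,70],[0,0,0,0,0,0,70],[0,0,0,0,0,0,70],[0,0,0,0,0,0,70],[0,0,0,0,0,0,70],[0,0,-30,0,0,0,70],[0,0,-80,0,0,0,70],[-40,-30,-90,0,0,0,70],[-80,-60,-90,0,0,0,70]]' && python3 -m handwheel '[[-40,-40,0,0,0,0,70],[-60,-70,0,0,0,0,70],[-60,-110,0,0,0,0,70],[-60,-150,0,0,0,0,70],[-60,-150,0,0,0,0,70],[-60,-150,0,0,0,0,70],[-60,-150,0,0,0,0,70],[-60,-150,0,0,0,0,70],[-60,-150,0,0,0,0,70],[-60,-150,0,0,0,0,70]]'
python3 - <<'E'
from h import *
c=ctrl.read_camera("top");s=ctrl.read_camera("scene")["image"]
cv2.imwrite("pics/top5.png",c["image"])
cv2.imwrite("pics/s5.png",np.hstack([cv2.resize(s[110:260,130:330],None,fx=2,fy=2),s[130:430,180:580]]))
E
```

```text
time: 29.3
tool_pos: [0.4268, -0.2694, 0.3577]
orientation: [3.14, -0.001, -0.001]
ft_force: [0.6, -0.3, 0.0]
grip_width: 0.821
gripper_force: 0.0
time: 30.55
tool_pos: [0.3678, -0.1201, 0.3569]
orientation: [-3.141, 0.0, -0.001]
ft_force: [-0.2, -0.2, 0.1]
grip_width: 0.82
gripper_force: 0.0
```

View pics/top5.png

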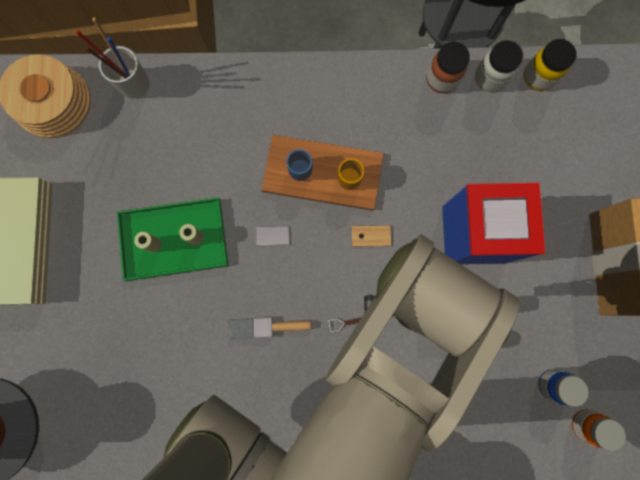

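View pics/s5.png

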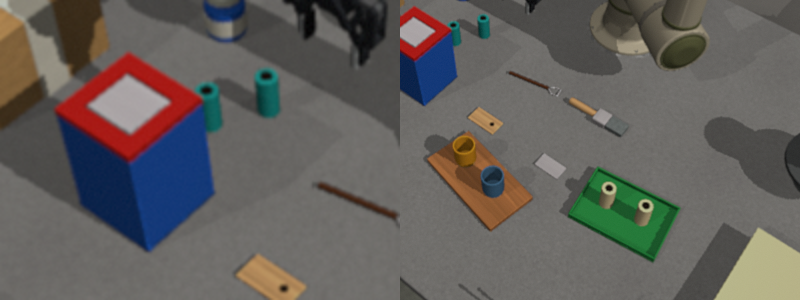

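The flap at (506,220) is shut and the vase is gone from view. The cups stand on the board at (299,164) and (350,172), and the posts stand in the tray at (144,241) and (188,232). The gripper is open and clear of everything.

```bash
python3 -c "
from plant import ctrl
print(ctrl.finish_job())"
```

```text
the job is handed in; nothing more can be done
None
```

I handed the job in at about 31 s: the last pictures show both cups upright on the board, both posts upright in the tray, and the flap shut with the vase dropped into the bin; no verdict came back.

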